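# Check a rack frame for square by its two diagonals

## Task

Check whether the pinned aluminium frame on the bench is square: lay the slide rule flat inside it and measure the diagonal that starts at the left end of the near (screwed-down) bar, then the other diagonal, each time bringing both noses gently into their corners and feeling the rule bear against the frame with light pressure for a moment, never hard enough to strain it. Compare the two readings and finish with the rule lying in the longer diagonal, extended so that both noses sit in its corners, let go. Leave the rack, the bottle and the beaker alone.

Things in the scene. Friction and masses are not known exactly. Their poses are not given: they have to be found in the camera images.
- frame: Four flat aluminium bars (18 mm wide; near and far bars 16 mm high, sides 14 mm) lying on the bench, pinned stiffly at the corners. Inner sides all 180 mm; skewed by up to 4.6 degrees either way. Near bar (towards the robot, two lugs outside) is screwed down. Origin on the bench 90 mm beyond the middle of the near bar's inner face; x points to the far bar, square to the near bar, y left along it.
- near_left (a point): Inner corner point of the frame at the left (+y) end of the near bar, 6 mm above the bench, where the upright inner faces of two bars meet. Inner diagonals are about 244 to 265 mm. A few newtons in the corners is a good measuring pressure; over about 15 N is too hard for the frame, though the pins do not give below 25 N.
- near_right (a point): The same at the right (-y) end of the near bar.
- far_left (a point): The same at the left end of the far bar.
- far_right (a point): The same at the right end of the far bar, diagonally opposite near_left.
- runner (a joint): Extension of the slide rule in m: 0 shut (stop), 0.07 fully out (stop); 0.01 to 0.045 at the start, about 0.028 to 0.048 in the frame. Nose centres are 205 mm + this apart. Slides with 0.5 N drag and stays where left. The beam's friction on the bench is greater (3 to 8 N): the runner slides in or out and leaves the beam lying; shut, it pushes the beam along.
- beam_nose (a point): Centre of the nose (upright round pin, 8 mm diameter) at the end of the rule's beam, 6 mm above the rule's underside. x axis along the rule to the other nose, z up. Steel beam: 22 mm wide, 8 mm thick, from 10 to 172 mm behind the nose, with a 7 mm wide neck. Fully home, a nose touches both bars and its centre is 5.4 to 5.9 mm from the corner point.
- runner_nose (a point): Centre of the same kind of 8 mm nose at the end of the runner's 8 mm wide tongue; same axes as beam_nose, 6 mm above the rule's underside. Runner (0.09 kg) plate and tongue lie 9 to 13 mm above the underside.
- runner_grip (a point): Point in the upright black grip on the runner, 36 mm above the rule's underside. The grip is 26 mm long along the rule, 14 mm wide across it, 13 to 50 mm above the underside. It is 112.5 mm from the runner's nose and, rule shut, 92.5 mm from the beam's nose, near the rule's centre of mass. Axes as beam_nose.
- rule: The slide rule's beam (0.38 kg), loose on the bench, with the runner on it. Origin on its underside, 102.5 mm from the beam's nose; x along the rule towards the runner's nose, z up.
- tube_rack: Bystander: red plastic rack with capped tubes, 126 x 84 mm, about 120 mm high; origin at the centre of its underside.
- reagent_bottle: Bystander: capped bottle, 66 mm diameter, 150 mm high; origin at the centre of its underside.
- beaker: Bystander: open white plastic beaker, 70 mm diameter, 80 mm high; origin at the centre of its underside.

How it is judged:
By the outcome, as a careful person would: the job done as asked, in the order asked, and still so for the second after the job is handed in, with the robot touching nothing.
It also fails if it takes over 72 s, if anything falls off the work surface, if the arm or the gripper's body presses on something with over 40 N, if the wrist force passes 120 N, or if a joint passes its speed limit or range.

## Robot

A 6-joint arm with a two-finger parallel gripper is mounted at the origin on the work surface. World frame = base frame: x ahead of the robot, y to its left, z up, the work surface at z = 0. Lengths are in m, angles in rad, forces in N, time in s.
With the tool pointing down it reaches from about 0.275 to 0.825 m from the base axis. Payload 5.2 kg.
Tool frame: the origin (TCP) lies where the fingers leave the gripper's body, on its centre line; the fingertips stand arm.finger_overhang ahead of it and the grasp point (between the pads) lies 65 mm ahead of it (arm.finger_overhang is the distance from the TCP to the fingertips, in m); z points along the fingers, y is the line along which they close (so a half turn about z gives the same grasp; the last joint's range is limited). The gripper opens to 93 mm and grips with 3 to 60 N. Pads are 15 mm wide; open, the fingers measure 128 mm over their backs; the gripper's body (75 mm by 188 mm) begins 65 mm behind the grasp point.
Start: joints at [-1.402, 0.259, 1.535, -0, 1.348, -0.203], TCP at [0.2, -0.512, 0.303] pointing down, gripper open.
Joint ranges: [-3.14, 3.14], [-0.91, 2.08], [0.19, 2.58], [-1.22, 4.36], [0.22, 2.71], [-3.12, 3.12]. Speed limits (rad/s): [2.57, 2.57, 3.14, 3.14, 3.14, 3.14].

## Interface

Orientations are given as a unit quaternion [w, x, y, z].
In Python, from plant import arm gives the robot as it stands.
- The arm moves only by the tool send_rows, never from a script. Its argument "steps" is a list of rows, each an object with "fingers": the gripper command: -1 is shut, 1 is fully open, values between are in proportion; "linear": the shift along the world's x, y, z in m, a list of three; "dr": the turn, a rotation vector about the world's x, y, z in rad, a list of three. A call has 1 to 20 rows; each row shifts and turns the commanded pose from where the row before left it; what a row does not reach is not made up. A row lasts 1/12 s, in which the tool goes at most 41.7 mm and 7.16 degrees, less where a joint would pass 70% of its speed; a pose out of reach is approached as far as the arm can. A call is refused whole if a number of a shift passes 0.0417 or a number of a turn 0.125, either way. A call with a gripper value outside its range is refused whole. The fingers move at their own pace and stop on an object; the grip force is fixed at half the most. Time passes only in rows, so rows that do not move let the fingers close. It gives the time, the measured TCP pose, the force, the opening and the grip force at its end, in the units of the state.
- arm.read_state(): the state, without advancing time (a new reading comes with each control period).
- arm.camera(name): name is "side" or "top" or "wrist"; returns the picture (400x640x3 uint8, red, green, blue); there is no depth.
- arm.get_calibration(name): a dict with "fx", "fy", "cx", "cy" (pixels), "R" (3x3) and "t" (3): a world point X has camera coordinates R X + t; the wrist camera has in their place "mount" (4x4, takes a point from camera to tool coordinates, whose origin is the TCP and whose axes are the flange's). Camera axes: x right, y down, z forward; pixel columns grow to the right and rows downward; lengths in m; the calibration is good to about 2 mm. The wrist camera is an equidistant fisheye: a pixel r from the principal point sees the ray r / f radians off the axis. A picture is of the moment at which its call begins: read the wrist's pose just before it. get_calibration takes no time and is no camera call.
- arm.sign_off(): hands the job in; it is judged then, once.
Trained networks look in the newest picture that a camera, given by its name, has taken for a name from the list of things; names that differ only in an ending like _2 or _b are one class to them, and where a whole thing is asked for, a point or a joint stands for the part that bears it (a point fixed in the world has none). Each returns a list of dicts, best first, with "confidence" (0 to 1); they miss things now and then, are a little off and sometimes report something else, mostly with a low value. They report only what shows in the picture. A call takes as long as a camera call.
- arm.find_in(camera, name): "bbox" ([centre column, centre row, width, height] in pixels, round what is visible of it).
- arm.outline_of(camera, name): "pixels" (400x640 bool, what is visible of it) and "bbox" ([centre column, centre row, width, height] in pixels, round what is visible of it).
The state is a dict: "time": time; "joint_positions": joint angles; "qd": joint speeds; "effort": joint torques, N m; "tool_pos": TCP position; "tcp_rot": TCP orientation; "ft_force": force on the tool from outside, world axes, zero at the start; "ft_torque": the same for the moment, N m; "finger_gap": finger opening in m; "grip_force": force on a finger pad.
Only numpy, scipy, OpenCV 4.12 (cv2) and the standard library are available. Lean on these libraries where they do the work, as an engineer would, in place of code of your own. Each camera call takes 0.05 s, during which the arm holds its last target. There are 200 camera calls.

## Working session

There is one attempt and no reset: what is moved stays moved. The work goes in short steps, Python scripts to look and compute and a tool call to move; the robot and the scene stay as the last step left them, time stands still between calls to the robot, and variables do not carry over. Pictures are saved under pics/ and viewed, at most 10 in all, crops included, and the job is handed in when it is done.

Besides the shell and the picture viewer there is one more tool, called by a JSON object that holds its "fn" and its "kwargs". send_rows: Moves the arm, as the interface text tells. Its arguments: {"type":"object","properties":{"steps":{"type":"array"}},"required":["steps"]}

```bash
mkdir -p pics; ls
cat > h.py <<'E'
import numpy as np, cv2
from plant import arm
E
python3 - <<'E'
from h import *
s=arm.read_state(); print(s, arm.finger_overhang)
a=arm.camera("top"); b=arm.camera("side")
cv2.imwrite("pics/top.png",a[:,:,::-1]); cv2.imwrite("pics/side.png",b[:,:,::-1])
for c in("top","side"):
  k=arm.get_calibration(c); print(c,k)
for n in["frame","rule","runner_grip","beam_nose","runner_nose","near_left","tube_rack","reagent_bottle","beaker"]:
  for c in("top","side"):
    print(n,c,[(np.round(d["bbox"],1).tolist(),round(d["confidence"],2)) for d in arm.find_in(c,n)[:2]])
E
```

```text
pics
{'time': 0.0, 'joint_positions': array([-1.40179997e+00,  2.59321038e-01,  1.53605091e+00, -2.21592381e-05,
        1.34802108e+00, -2.02764610e-01]), 'qd': array([-0.00092245,  0.00070374,  0.00024693, -0.00142287,  0.0008904 ,
       -0.00080559]), 'effort': array([ 4.72355550e-04, -4.37301493e+01, -2.84001052e+01,  7.21049518e-02,
        4.12118132e-02, -1.45344002e-04]), 'tool_pos': array([ 0.19975775, -0.51201942,  0.30194232]), 'tcp_rot': array([-9.00243173e-04,  9.82773055e-01,  1.84814263e-01,  4.39611002e-06]), 'ft_force': array([ 0.66255192, -0.10918852,  0.11084596]), 'ft_torque': array([-0.01009445,  0.02784037,  0.0506352 ]), 'grip_force': 0.0, 'finger_gap': 0.09256371280395038} 0.0841
top {'fx': 364.0979933011521, 'fy': 364.0979933011521, 'cx': 323.6324010260804, 'cy': 203.11388054427823, 'R': array([[-0.02103944, -0.99976423,  0.00536882],
       [-0.99760252,  0.02063922, -0.06605476],
       [ 0.06592838, -0.00674571, -0.99780156]]), 't': array([-0.03636008,  0.57812937,  0.96268148])}
side {'fx': 366.7642505778958, 'fy': 366.7642505778958, 'cx': 317.2903546273
[... 739 characters left out ...]
33.3, 85.4], 0.73)]
beam_nose side [([336.2, 316.1, 104.0, 28.1], 0.95)]
runner_nose top [([187.9, 215.2, 21.0, 50.5], 0.63)]
runner_nose side [([320.3, 319.6, 66.0, 29.9], 0.74), ([336.8, 203.2, 80.8, 58.6], 0.44)]
near_left top [([341.6, 226.7, 88.4, 87.4], 0.72), ([347.0, 189.5, 76.7, 10.0], 0.6)]
near_left side [([334.7, 205.5, 82.8, 55.4], 0.57)]
tube_rack top [([474.4, 191.5, 54.9, 55.2], 0.87)]
tube_rack side [([319.1, 135.3, 35.7, 37.7], 0.83)]
reagent_bottle top [([261.4, 139.5, 34.2, 32.0], 0.7)]
reagent_bottle side [([247.6, 233.4, 32.2, 59.0], 0.61)]
beaker top [([441.6, 253.0, 34.9, 28.7], 0.6)]
beaker side [([361.8, 151.9, 20.1, 30.8], 0.78), ([319.3, 315.3, 65.2, 26.0], 0.38)]
```

Run:
```python
import cv2
a=cv2.imread("pics/top.png"); b=cv2.imread("pics/side.png")
cv2.imwrite("pics/topz.png",cv2.resize(a[120:320,150:550],(800,400),interpolation=cv2.INTER_CUBIC))
cv2.imwrite("pics/topf.png",cv2.resize(a[175:290,170:400],None,fx=3.4,fy=3.4,interpolation=cv2.INTER_CUBIC))
```

```text
(no output)
```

View pics/topf.png

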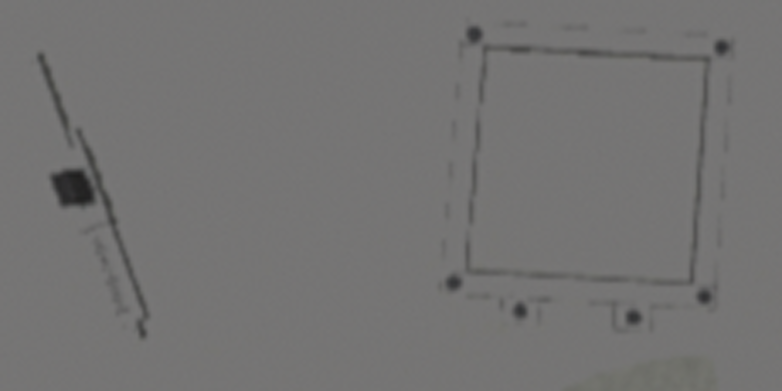

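View pics/side.png

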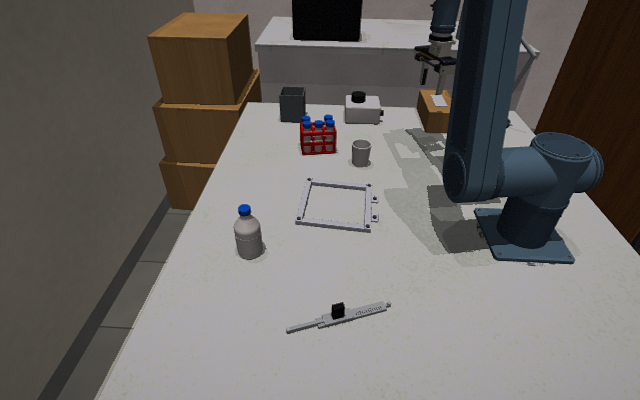

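The top view shows the frame's inner corners at about zoom px FL(485,47), FR(708,58), NL(468,270), NR(691,283). The rule lies left of it: runner nose (40,55), beam nose (143,335), grip (72,188). The side view confirms the layout, with the bottle and rack clear of the frame.

```bash
cat >> h.py <<'E'
def world(cam,px,z):
    k=arm.get_calibration(cam); R=np.array(k["R"]); t=np.array(k["t"])
    C=-R.T@t; d=R.T@np.array([(px[0]-k["cx"])/k["fx"],(px[1]-k["cy"])/k["fy"],1])
    return C+d*(z-C[2])/d[2]
def yaw(q): # tool yaw: angle of tool y axis in world
    from scipy.spatial.transform import Rotation as Ro
    M=Ro.from_quat([q[1],q[2],q[3],q[0]]).as_matrix(); return M
E
python3 - <<'E'
from h import *
z=lambda p:(p[0]/3.4+170-.35,p[1]/3.4+175-.35)
P={}
for n,p,h in [("FL",(485,47),.016),("FR",(708,58),.016),("NL",(468,270),.016),("NR",(691,283),.016),("RN",(40,55),.011),("BN",(143,335),.011),("grip",(72,188),.045)]:
    P[n]=world("top",z(p),h); print(n,P[n].round(4))
print("d1",np.linalg.norm(P["NL"]-P["FR"]),"d2",np.linalg.norm(P["NR"]-P["FL"]))
for a,b in [("NL","FL"),("NR","FR"),("NL","NR"),("FL","FR"),("BN","RN"),("NL","FR"),("NR","FL")]:
    v=P[b]-P[a];print(a,b,np.linalg.norm(v[:2]).round(4),np.degrees(np.arctan2(v[1],v[0])).round(2))
for n,p,h in [("rack",(474.4,191.5),.1),("bottle",(261.4,139.5),.1),("beaker",(441.6,253),.07)]: print(n,world("top",p,h).round(3))
print(yaw(arm.read_state()["tcp_rot"]).round(3)); k=arm.get_calibration("wrist");print({a:np.round(b,4) for a,b in k.items()})
E
```

```text
FL [ 0.6179 -0.0185  0.016 ]
FR [ 0.6054 -0.1963  0.016 ]
NL [ 0.4415 -0.0018  0.016 ]
NR [ 0.4276 -0.1774  0.016 ]
RN [0.6193 0.3375 0.011 ]
BN [0.3958 0.2555 0.011 ]
grip [0.5126 0.2995 0.045 ]
d1 0.2543219049248777 d2 0.24785232737709545
NL FL 0.1771 -5.43
NR FR 0.1788 -6.07
NL NR 0.1761 -94.54
FL FR 0.1782 -94.01
BN RN 0.2381 20.16
NL FR 0.2543 -49.88
NR FL 0.2479 39.85
rack [ 0.593 -0.423  0.1  ]
bottle [0.735 0.104 0.1  ]
beaker [ 0.441 -0.345  0.07 ]
[[ 0.932  0.363 -0.   ]
 [ 0.363 -0.932  0.   ]
 [-0.    -0.    -1.   ]]
{'fx': np.float64(309.7069), 'fy': np.float64(309.7069), 'cx': np.float64(328.2107), 'cy': np.float64(199.9021), 'mount': array([[ 8.000e-04, -9.685e-01, -2.490e-01,  6.870e-02],
       [ 1.000e+00,  6.000e-04,  1.000e-03, -2.000e-04],
       [-8.000e-04, -2.490e-01,  9.685e-01, -8.260e-02],
       [ 0.000e+00,  0.000e+00,  0.000e+00,  1.000e+00]])}
```

{"fn": "send_rows", "kwargs": {"steps": [{"fingers": 1, "linear": [0.0142, 0.037, 0], "dr": [0, 0, -0.001]}, {"fingers": 1, "linear": [0.0142, 0.037, 0], "dr": [0, 0, -0.001]}, {"fingers": 1, "linear": [0.0142, 0.037, 0], "dr": [0, 0, -0.001]}, {"fingers": 1, "linear": [0.0142, 0.037, 0], "dr": [0, 0, -0.001]}, {"fingers": 1, "linear": [0.0142, 0.037, 0], "dr": [0, 0, -0.001]}, {"fingers": 1, "linear": [0.0142, 0.037, 0], "dr": [0, 0, -0.001]}, {"fingers": 1, "linear": [0.0142, 0.037, 0], "dr": [0, 0, -0.001]}, {"fingers": 1, "linear": [0.0142, 0.037, 0], "dr": [0, 0, -0.001]}, {"fingers": 1, "linear": [0.0142, 0.037, 0], "dr": [0, 0, -0.001]}, {"fingers": 1, "linear": [0.0142, 0.037, 0], "dr": [0, 0, -0.001]}, {"fingers": 1, "linear": [0.0142, 0.037, 0], "dr": [0, 0, -0.001]}, {"fingers": 1, "linear": [0.0142, 0.037, 0], "dr": [0, 0, -0.001]}, {"fingers": 1, "linear": [0.0142, 0.037, 0], "dr": [0, 0, -0.001]}, {"fingers": 1, "linear": [0.0142, 0.037, 0], "dr": [0, 0, -0.001]}, {"fingers": 1, "linear": [0.0142, 0.037, 0], "dr": [0, 0, -0.001]}, {"fingers": 1, "linear": [0.0142, 0.037, 0], "dr": [0, 0, -0.001]}, {"fingers": 1, "linear": [0.0142, 0.037, 0], "dr": [0, 0, -0.001]}, {"fingers": 1, "linear": [0.0142, 0.037, -0.01], "dr": [0, 0, -0.001]}, {"fingers": 1, "linear": [0.0142, 0.037, -0.02], "dr": [0, 0, -0.001]}, {"fingers": 1, "linear": [0.0142, 0.03, -0.02], "dr": [0, 0, -0.001]}]}}

```text
time: 2.67
tool_pos: [0.4836, 0.2211, 0.2543]
tcp_rot: [-0.0, 0.984, 0.176, 0.001]
ft_force: [0.2, -1.0, 0.7]
finger_gap: 0.0934
grip_force: 0.0
```

{"fn": "send_rows", "kwargs": {"steps": [{"fingers": 1, "linear": [0.01, 0.026, -0.02], "dr": [0, 0, 0]}, {"fingers": 1, "linear": [0.01, 0.026, -0.02], "dr": [0, 0, 0]}, {"fingers": 1, "linear": [0.009, 0.02, -0.02], "dr": [0, 0, 0]}, {"fingers": 1, "linear": [0, 0, -0.01], "dr": [0, 0, 0]}, {"fingers": 1, "linear": [0, 0, 0], "dr": [0, 0, 0]}]}}

```text
time: 3.08
tool_pos: [0.5105, 0.2906, 0.1808]
tcp_rot: [0.001, 0.984, 0.176, -0.003]
ft_force: [-0.3, -1.9, -0.2]
finger_gap: 0.093
grip_force: 0.0
```

```bash
cat >> h.py <<'E'
def wpix(px,z,s):
    k=arm.get_calibration("wrist"); u=np.array([px[0]-k["cx"],px[1]-k["cy"]])/k["fx"]; th=np.linalg.norm(u)
    d=np.r_[np.sin(th)*u/max(th,1e-9),np.cos(th)]; M=np.array(k["mount"]); W=yaw(s["tcp_rot"])
    o=s["tool_pos"]+W@M[:3,3]; d=W@M[:3,:3]@d; return o+d*(z-o[2])/d[2]
E
python3 - <<'E'
from h import *
s=arm.read_state(); a=arm.camera("wrist"); cv2.imwrite("pics/w1.png",a[:,:,::-1]); print(s["tool_pos"])
for n in("rule","runner_grip"):print([(d["bbox"],d["confidence"]) for d in arm.find_in("wrist",n)[:2]])
E
```

```text
[0.51047921 0.2905949  0.1808306 ]
[([315.2, 189.5, 32.4, 266.7], 0.74), ([314.1, 143.2, 35.5, 176.9], 0.39)]
[([312.6, 144.7, 34.6, 179.1], 0.71)]
```

View pics/w1.png

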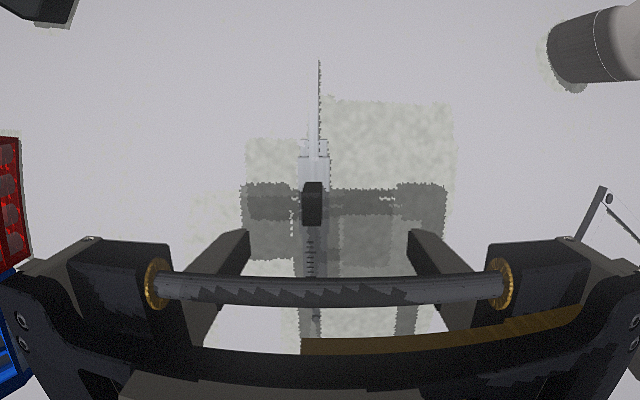

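The wrist view shows the rule aligned with the tool. The grip is at columns 302–322, rows 181–226, slightly left of the finger centre line.

Run:
```python
from h import *
s=arm.read_state(); W=yaw(s["tcp_rot"])
for p,z in [((312,226),.05),((312,181),.013),((319,62),.011),((312,190),.05)]:
    w=wpix(p,z,s); print(p,w.round(4),(W.T@(w-s["tool_pos"])).round(4))
print(s["tool_pos"])
```

```text
(312, 226) [0.5012 0.2984 0.05  ] [-0.0073 -0.012   0.1348]
(312, 181) [0.5259 0.3091 0.013 ] [ 0.0196 -0.0136  0.1718]
(319, 62) [0.6213 0.3377 0.011 ] [ 0.119  -0.0076  0.1739]
(312, 190) [0.527  0.3075 0.05  ] [ 0.0201 -0.0117  0.1348]
[0.51205647 0.28961012 0.18483191]
```

{"fn": "send_rows", "kwargs": {"steps": [{"fingers": 1, "linear": [0.001, 0.006, -0.02], "dr": [0, 0, 0]}, {"fingers": 1, "linear": [0, 0.006, -0.02], "dr": [0, 0, 0]}, {"fingers": 1, "linear": [0, 0, -0.02], "dr": [0, 0, 0]}, {"fingers": 1, "linear": [0, 0, -0.01], "dr": [0, 0, 0]}, {"fingers": 1, "linear": [0, 0, -0.006], "dr": [0, 0, 0]}, {"fingers": 1, "linear": [0, 0, 0], "dr": [0, 0, 0]}, {"fingers": 1, "linear": [0, 0, 0], "dr": [0, 0, 0]}]}}

```text
time: 3.82
tool_pos: [0.5136, 0.302, 0.1091]
tcp_rot: [-0.0, 0.985, 0.175, 0.001]
ft_force: [0.5, -0.6, 0.7]
finger_gap: 0.0931
grip_force: 0.0
```

{"fn": "send_rows", "kwargs": {"steps": [{"fingers": 1, "linear": [0, 0, -0.007], "dr": [0, 0, 0]}, {"fingers": 0, "linear": [0, 0, 0], "dr": [0, 0, 0]}, {"fingers": -0.4, "linear": [0, 0, 0], "dr": [0, 0, 0]}, {"fingers": -1, "linear": [0, 0, 0], "dr": [0, 0, 0]}, {"fingers": -1, "linear": [0, 0, 0], "dr": [0, 0, 0]}, {"fingers": -1, "linear": [0, 0, 0], "dr": [0, 0, 0]}, {"fingers": -1, "linear": [0, 0, 0], "dr": [0, 0, 0]}, {"fingers": -1, "linear": [0, 0, 0], "dr": [0, 0, 0]}]}}

```text
time: 4.48
tool_pos: [0.513, 0.3023, 0.1011]
tcp_rot: [-0.0, 0.985, 0.175, 0.0]
ft_force: [-0.2, 0.2, 0.4]
finger_gap: 0.0509
grip_force: 0.0
```

{"fn": "send_rows", "kwargs": {"steps": [{"fingers": -1, "linear": [0, 0, 0], "dr": [0, 0, 0]}, {"fingers": -1, "linear": [0, 0, 0], "dr": [0, 0, 0]}, {"fingers": -1, "linear": [0, 0, 0], "dr": [0, 0, 0]}, {"fingers": -1, "linear": [0, 0, 0], "dr": [0, 0, 0]}, {"fingers": -1, "linear": [0, 0, 0], "dr": [0, 0, 0]}, {"fingers": -1, "linear": [0, 0, 0], "dr": [0, 0, 0]}, {"fingers": -1, "linear": [0, 0, 0], "dr": [0, 0, 0]}, {"fingers": -1, "linear": [0, 0, 0], "dr": [0, 0, 0]}]}}

```text
time: 5.15
tool_pos: [0.5129, 0.3026, 0.101]
tcp_rot: [-0.0, 0.985, 0.175, 0.0]
ft_force: [-0.1, 2.2, 1.2]
finger_gap: 0.0138
grip_force: 30.0
```

{"fn": "send_rows", "kwargs": {"steps": [{"fingers": -1, "linear": [-0.0047, -0.0017, 0], "dr": [0, 0, 0]}, {"fingers": -1, "linear": [-0.0047, -0.0017, 0], "dr": [0, 0, 0]}, {"fingers": -1, "linear": [-0.0047, -0.0017, 0], "dr": [0, 0, 0]}, {"fingers": -1, "linear": [-0.0047, -0.0017, 0], "dr": [0, 0, 0]}, {"fingers": -1, "linear": [-0.0047, -0.0017, 0], "dr": [0, 0, 0]}, {"fingers": -1, "linear": [-0.0047, -0.0017, 0], "dr": [0, 0, 0]}, {"fingers": -1, "linear": [-0.0047, -0.0017, 0], "dr": [0, 0, 0]}, {"fingers": -1, "linear": [-0.0047, -0.0017, 0], "dr": [0, 0, 0]}, {"fingers": -1, "linear": [-0.0047, -0.0017, 0], "dr": [0, 0, 0]}]}}

```text
time: 5.9
tool_pos: [0.4706, 0.2866, 0.101]
tcp_rot: [0.0, 0.985, 0.175, 0.0]
ft_force: [1.9, 0.4, -1.1]
finger_gap: 0.0136
grip_force: 30.0
```

{"fn": "send_rows", "kwargs": {"steps": [{"fingers": -1, "linear": [-0.0047, -0.0017, 0], "dr": [0, 0, 0]}, {"fingers": -1, "linear": [-0.0047, -0.0017, 0], "dr": [0, 0, 0]}]}}

```text
time: 6.07
tool_pos: [0.461, 0.2833, 0.101]
tcp_rot: [0.0, 0.985, 0.175, 0.0]
ft_force: [2.7, 0.2, -1.9]
finger_gap: 0.0136
grip_force: 30.0
```

{"fn": "send_rows", "kwargs": {"steps": [{"fingers": -1, "linear": [0, 0, 0.01], "dr": [0, 0, 0]}, {"fingers": -1, "linear": [0, 0, 0.02], "dr": [0, 0, 0]}, {"fingers": -1, "linear": [0, -0.01, 0.02], "dr": [0, 0, 0]}, {"fingers": -1, "linear": [0.004, -0.028, 0], "dr": [0, 0, -0.06]}, {"fingers": -1, "linear": [0.005, -0.032, 0], "dr": [0, 0, -0.1]}, {"fingers": -1, "linear": [0.005, -0.032, 0], "dr": [0, 0, -0.11]}, {"fingers": -1, "linear": [0.005, -0.032, 0], "dr": [0, 0, -0.11]}, {"fingers": -1, "linear": [0.005, -0.032, 0], "dr": [0, 0, -0.11]}, {"fingers": -1, "linear": [0.005, -0.032, 0], "dr": [0, 0, -0.11]}, {"fingers": -1, "linear": [0.005, -0.032, 0], "dr": [0, 0, -0.11]}, {"fingers": -1, "linear": [0.005, -0.032, 0], "dr": [0, 0, -0.11]}, {"fingers": -1, "linear": [0.005, -0.032, 0], "dr": [0, 0, -0.11]}, {"fingers": -1, "linear": [0.005, -0.032, 0], "dr": [0, 0, -0.11]}, {"fingers": -1, "linear": [0.005, -0.032, 0], "dr": [0, 0, -0.11]}, {"fingers": -1, "linear": [0.005, -0.02, 0], "dr": [0, 0, -0.07]}, {"fingers": -1, "linear": [0, 0, 0], "dr": [0, 0, 0]}, {"fingers": -1, "linear": [0, 0, 0], "dr": [0, 0, 0]}]}}

```text
time: 7.48
tool_pos: [0.5196, -0.0954, 0.1508]
tcp_rot: [-0.0, 0.907, -0.421, -0.001]
ft_force: [-0.2, 0.6, -5.1]
finger_gap: 0.0141
grip_force: 30.0
```

Run:
```python
from h import *
s=arm.read_state(); a=arm.camera("wrist"); cv2.imwrite("pics/w2.png",a[:,:,::-1]); b=arm.camera("side")
W=yaw(s["tcp_rot"]);print(s["tool_pos"],np.degrees(np.arctan2(W[1,0],W[0,0])))
z=cv2.resize(b[150:270,250:430,::-1],(640,427),interpolation=cv2.INTER_CUBIC)
cv2.imwrite("pics/s2.png",z)
```

```text
[ 0.51963289 -0.09535286  0.1507718 ] -49.85793052923865
```

View pics/w2.png

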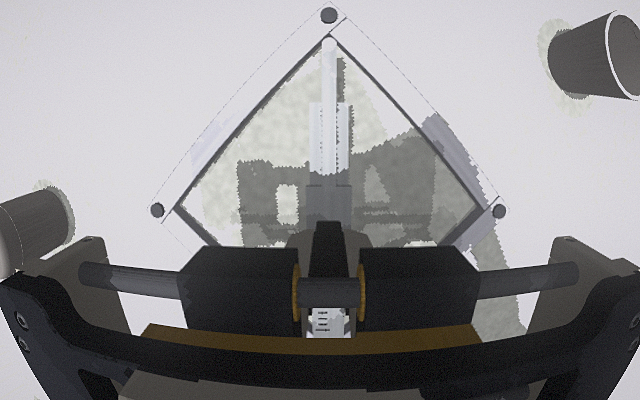

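View pics/s2.png

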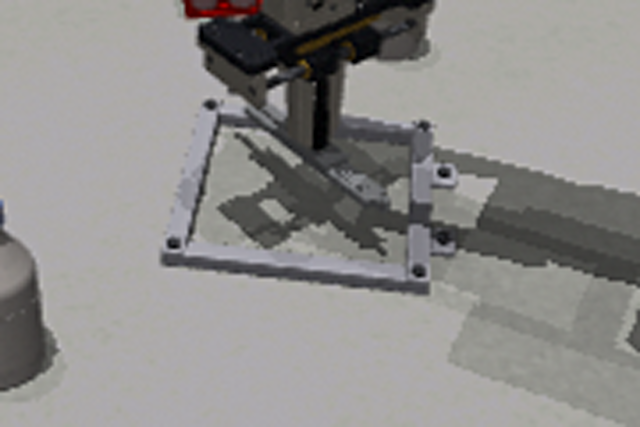

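The wrist view shows the rule above the frame along the diagonal. The FR corner is at (331,36) with the runner nose at (329,45). The FL corner is at (176,208) and NR at (480,208).

Run:
```python
from h import *
s=arm.read_state(); W=yaw(s["tcp_rot"]); print(s["tool_pos"])
for n,p,z in [("FR",(331,36),.016),("FL",(175,208),.016),("NR",(481,208),.016),("rn",(329,44),.06),("grip",(328,222),.1)]:
    w=wpix(p,z,s); print(n,w.round(4),(W.T@(w-s["tool_pos"])).round(4))
```

```text
[ 0.5192405  -0.09356591  0.15061282]
FR [ 0.6019 -0.1941  0.016 ] [0.1305 0.0019 0.1343]
FL [ 0.6157 -0.0193  0.016 ] [ 0.0061 -0.1217  0.1345]
NR [ 0.4302 -0.1768  0.016 ] [0.0062 0.1216 0.1347]
rn [ 0.5919 -0.18    0.06  ] [0.1131 0.0004 0.0903]
grip [ 0.5347 -0.1118  0.1   ] [ 0.024  -0.      0.0506]
```

{"fn": "send_rows", "kwargs": {"steps": [{"fingers": -1, "linear": [0, 0, -0.015], "dr": [0, 0, 0]}, {"fingers": -1, "linear": [0, 0, -0.015], "dr": [0, 0, 0]}, {"fingers": -1, "linear": [0, 0, -0.01], "dr": [0, 0, 0]}, {"fingers": -1, "linear": [0, 0, -0.006], "dr": [0, 0, 0]}, {"fingers": -1, "linear": [0, 0, -0.003], "dr": [0, 0, 0]}, {"fingers": -1, "linear": [0, 0, 0], "dr": [0, 0, 0]}, {"fingers": -1, "linear": [0, 0, 0], "dr": [0, 0, 0]}]}}

```text
time: 8.17
tool_pos: [0.5206, -0.0942, 0.1023]
tcp_rot: [-0.0, 0.907, -0.42, 0.0]
ft_force: [0.3, -0.1, -4.8]
finger_gap: 0.0137
grip_force: 30.0
```

{"fn": "send_rows", "kwargs": {"steps": [{"fingers": -1, "linear": [0, 0, -0.001], "dr": [0, 0, 0]}, {"fingers": -1, "linear": [0, 0, -0.0003], "dr": [0, 0, 0]}, {"fingers": -1, "linear": [-0.0032, 0.0038, 0], "dr": [0, 0, 0]}, {"fingers": -1, "linear": [-0.0032, 0.0038, 0], "dr": [0, 0, 0]}, {"fingers": -1, "linear": [-0.0032, 0.0038, 0], "dr": [0, 0, 0]}, {"fingers": -1, "linear": [-0.0019, 0.0023, 0], "dr": [0, 0, 0]}, {"fingers": -1, "linear": [-0.0013, 0.0015, 0], "dr": [0, 0, 0]}, {"fingers": -1, "linear": [-0.0006, 0.0008, 0], "dr": [0, 0, 0]}]}}

```text
time: 8.83
tool_pos: [0.5069, -0.0782, 0.101]
tcp_rot: [0.0, 0.907, -0.42, 0.0]
ft_force: [1.5, -1.6, -1.5]
finger_gap: 0.0134
grip_force: 30.0
```

{"fn": "send_rows", "kwargs": {"steps": [{"fingers": -1, "linear": [-0.00064, 0.00077, 0], "dr": [0, 0, 0]}, {"fingers": -1, "linear": [-0.00064, 0.00077, 0], "dr": [0, 0, 0]}, {"fingers": -1, "linear": [-0.00064, 0.00077, 0], "dr": [0, 0, 0]}, {"fingers": -1, "linear": [-0.00032, 0.00038, 0], "dr": [0, 0, 0]}]}}

```text
time: 9.17
tool_pos: [0.5052, -0.076, 0.101]
tcp_rot: [-0.0, 0.907, -0.421, 0.001]
ft_force: [2.0, -1.8, 0.2]
finger_gap: 0.0139
grip_force: 30.0
```

{"fn": "send_rows", "kwargs": {"steps": [{"fingers": -1, "linear": [-0.00064, 0.00077, 0], "dr": [0, 0, 0]}, {"fingers": -1, "linear": [-0.00064, 0.00077, 0], "dr": [0, 0, 0]}, {"fingers": -1, "linear": [-0.00032, 0.00038, 0], "dr": [0, 0, 0]}]}}

```text
time: 9.42
tool_pos: [0.5038, -0.0743, 0.1011]
tcp_rot: [0.0, 0.907, -0.421, 0.001]
ft_force: [3.4, -5.0, -0.9]
finger_gap: 0.0137
grip_force: 30.0
```

{"fn": "send_rows", "kwargs": {"steps": [{"fingers": -1, "linear": [-0.0003, 0.0004, 0], "dr": [0, 0, 0]}, {"fingers": -1, "linear": [0, 0, 0], "dr": [0, 0, 0]}]}}

```text
time: 9.58
tool_pos: [0.5037, -0.0742, 0.1011]
tcp_rot: [0.0, 0.907, -0.42, 0.001]
ft_force: [3.6, -5.0, -1.3]
finger_gap: 0.014
grip_force: 30.0
```

{"fn": "send_rows", "kwargs": {"steps": [{"fingers": -1, "linear": [-0.0003, 0.0003, 0], "dr": [0, 0, 0]}, {"fingers": -1, "linear": [0, 0, 0], "dr": [0, 0, 0]}, {"fingers": -1, "linear": [0, 0, 0], "dr": [0, 0, 0]}, {"fingers": -1, "linear": [0, 0, 0], "dr": [0, 0, 0]}]}}

```text
time: 9.92
tool_pos: [0.5037, -0.0742, 0.1012]
tcp_rot: [0.0, 0.907, -0.421, 0.002]
ft_force: [3.3, -5.9, -0.7]
finger_gap: 0.0141
grip_force: 30.0
```

{"fn": "send_rows", "kwargs": {"steps": [{"fingers": -1, "linear": [0.0013, -0.0015, 0], "dr": [0, 0, 0]}, {"fingers": -1, "linear": [0.0032, -0.0038, 0], "dr": [0, 0, 0]}, {"fingers": -1, "linear": [0.0032, -0.0038, 0], "dr": [0, 0, 0]}, {"fingers": -1, "linear": [0.0032, -0.0038, 0], "dr": [0, 0, 0]}, {"fingers": -1, "linear": [0.0032, -0.0038, 0], "dr": [0, 0, 0]}, {"fingers": -1, "linear": [0.0032, -0.0038, 0], "dr": [0, 0, 0]}, {"fingers": -1, "linear": [0.0019, -0.0023, 0], "dr": [0, 0, 0]}, {"fingers": -1, "linear": [0.0013, -0.0015, 0], "dr": [0, 0, 0]}, {"fingers": -1, "linear": [0.0006, -0.0008, 0], "dr": [0, 0, 0]}, {"fingers": -1, "linear": [0, 0, 0], "dr": [0, 0, 0]}]}}

```text
time: 10.75
tool_pos: [0.5239, -0.0982, 0.101]
tcp_rot: [-0.0, 0.907, -0.421, 0.0]
ft_force: [1.3, 0.1, 4.3]
finger_gap: 0.0137
grip_force: 30.0
```

{"fn": "send_rows", "kwargs": {"steps": [{"fingers": -1, "linear": [0.00064, -0.00077, 0], "dr": [0, 0, 0]}, {"fingers": -1, "linear": [0.00064, -0.00077, 0], "dr": [0, 0, 0]}, {"fingers": -1, "linear": [0.00064, -0.00077, 0], "dr": [0, 0, 0]}, {"fingers": -1, "linear": [0.00064, -0.00077, 0], "dr": [0, 0, 0]}]}}

```text
time: 11.08
tool_pos: [0.5262, -0.1009, 0.101]
tcp_rot: [-0.0, 0.907, -0.421, -0.0]
ft_force: [0.4, 0.9, 6.1]
finger_gap: 0.0137
grip_force: 30.0
```

{"fn": "send_rows", "kwargs": {"steps": [{"fingers": -1, "linear": [0.00064, -0.00077, 0.0003], "dr": [0, 0, 0]}, {"fingers": -1, "linear": [0.00064, -0.00077, 0], "dr": [0, 0, 0]}, {"fingers": -1, "linear": [0.00064, -0.00077, 0], "dr": [0, 0, 0]}]}}

```text
time: 11.33
tool_pos: [0.5281, -0.1033, 0.101]
tcp_rot: [-0.0, 0.907, -0.421, -0.0]
ft_force: [1.6, 1.5, 3.7]
finger_gap: 0.0137
grip_force: 30.0
```

{"fn": "send_rows", "kwargs": {"steps": [{"fingers": -1, "linear": [0.00064, -0.00077, 0], "dr": [0, 0, 0]}, {"fingers": -1, "linear": [0.00064, -0.00077, 0], "dr": [0, 0, 0]}]}}

```text
time: 11.5
tool_pos: [0.5293, -0.1047, 0.101]
tcp_rot: [-0.0, 0.907, -0.421, -0.0]
ft_force: [0.2, 5.9, 7.2]
finger_gap: 0.0136
grip_force: 30.0
```

{"fn": "send_rows", "kwargs": {"steps": [{"fingers": -1, "linear": [0.0006, 0.0005, 0.0003], "dr": [0, 0, 0.006]}, {"fingers": -1, "linear": [0, 0, 0], "dr": [0, 0, 0]}]}}

```text
time: 11.67
tool_pos: [0.5293, -0.1045, 0.101]
tcp_rot: [0.0, 0.909, -0.418, -0.001]
ft_force: [-1.8, 0.9, 4.2]
finger_gap: 0.0141
grip_force: 30.0
```

{"fn": "send_rows", "kwargs": {"steps": [{"fingers": -1, "linear": [0.0003, -0.0006, 0], "dr": [0, 0, 0]}, {"fingers": -1, "linear": [0, 0, 0], "dr": [0, 0, 0]}]}}

```text
time: 11.83
tool_pos: [0.5294, -0.1047, 0.101]
tcp_rot: [-0.0, 0.908, -0.418, -0.001]
ft_force: [-2.1, 3.4, 5.3]
finger_gap: 0.014
grip_force: 30.0
```

{"fn": "send_rows", "kwargs": {"steps": [{"fingers": -1, "linear": [0.0003, -0.0003, 0], "dr": [0, 0, 0]}, {"fingers": -1, "linear": [0, 0, 0], "dr": [0, 0, 0]}, {"fingers": -1, "linear": [0, 0, 0], "dr": [0, 0, 0]}, {"fingers": -1, "linear": [0, 0, 0], "dr": [0, 0, 0]}, {"fingers": -1, "linear": [0, 0, 0], "dr": [0, 0, 0]}]}}

```text
time: 12.25
tool_pos: [0.5295, -0.1048, 0.101]
tcp_rot: [-0.0, 0.908, -0.418, -0.001]
ft_force: [-3.4, 4.9, 5.2]
finger_gap: 0.0137
grip_force: 30.0
```

Run:
```python
from h import *
s=arm.read_state(); print(s["tool_pos"],s["ft_force"])
a=arm.camera("top"); b=arm.camera("wrist")
top=cv2.resize(a[175:290,285:400,::-1],(500,500),interpolation=cv2.INTER_CUBIC)
top=cv2.normalize(top,None,0,255,cv2.NORM_MINMAX)
w=cv2.resize(b[0:60,290:370,::-1],(300,225),interpolation=cv2.INTER_CUBIC)
o=np.zeros((500,800,3),np.uint8);o[:,:500]=top;o[:225,500:]=w
cv2.imwrite("pics/t3.png",o)
```

```text
[ 0.52950794 -0.10478731  0.10100261] [-3.44368895  4.8619739   5.19647833]
```

View pics/t3.png

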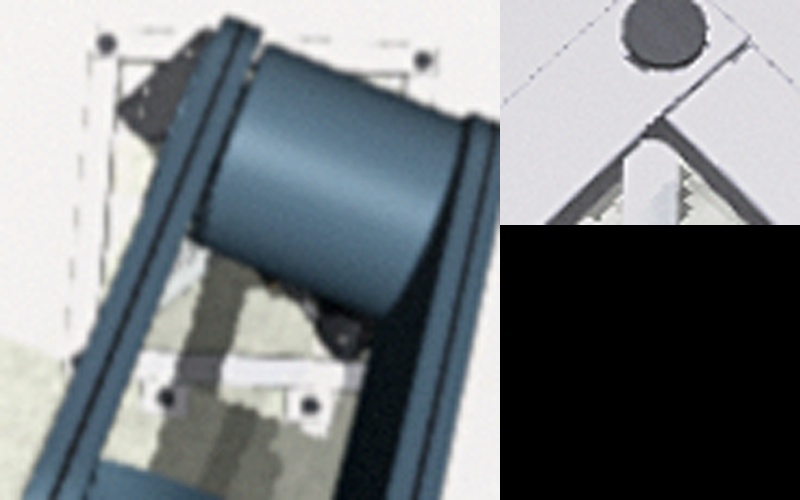

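The wrist crop (right) shows the runner nose tucked into the FR corner at about (655,140). First reading: e1 ≈ 40.0 mm.

{"fn": "send_rows", "kwargs": {"steps": [{"fingers": -1, "linear": [-0.0023, 0.0027, 0], "dr": [0, 0, 0]}, {"fingers": -1, "linear": [-0.0039, 0.0046, 0], "dr": [0, 0, 0]}, {"fingers": -1, "linear": [-0.0039, 0.0046, 0], "dr": [0, 0, 0]}, {"fingers": -1, "linear": [-0.0039, 0.0046, 0], "dr": [0, 0, 0]}, {"fingers": -1, "linear": [-0.0039, 0.0046, 0], "dr": [0, 0, 0]}, {"fingers": -1, "linear": [-0.0039, 0.0046, 0], "dr": [0, 0, 0]}, {"fingers": -1, "linear": [-0.002, 0.0023, 0], "dr": [0, 0, 0]}, {"fingers": -1, "linear": [0, 0, 0], "dr": [0, 0, 0]}]}}

```text
time: 13.02
tool_pos: [0.5057, -0.0766, 0.1011]
tcp_rot: [-0.0, 0.909, -0.418, -0.001]
ft_force: [-0.7, 0.9, -4.3]
finger_gap: 0.0138
grip_force: 30.0
```

{"fn": "send_rows", "kwargs": {"steps": [{"fingers": -1, "linear": [0, 0, 0.01], "dr": [0, 0, 0]}, {"fingers": -1, "linear": [0, 0, 0.02], "dr": [0, 0, 0]}, {"fingers": -1, "linear": [0, 0, 0.02], "dr": [0, 0, 0]}, {"fingers": -1, "linear": [0.0008, -0.0019, 0], "dr": [0, 0, 0.112]}, {"fingers": -1, "linear": [0.0008, -0.0019, 0], "dr": [0, 0, 0.112]}, {"fingers": -1, "linear": [0.0008, -0.0019, 0], "dr": [0, 0, 0.112]}, {"fingers": -1, "linear": [0.0008, -0.0019, 0], "dr": [0, 0, 0.112]}, {"fingers": -1, "linear": [0.0008, -0.0019, 0], "dr": [0, 0, 0.112]}, {"fingers": -1, "linear": [0.0008, -0.0019, 0], "dr": [0, 0, 0.112]}, {"fingers": -1, "linear": [0.0008, -0.0019, 0], "dr": [0, 0, 0.112]}, {"fingers": -1, "linear": [0.0008, -0.0019, 0], "dr": [0, 0, 0.112]}, {"fingers": -1, "linear": [0.0008, -0.0019, 0], "dr": [0, 0, 0.112]}, {"fingers": -1, "linear": [0.0008, -0.0019, 0], "dr": [0, 0, 0.112]}, {"fingers": -1, "linear": [0.0008, -0.0019, 0], "dr": [0, 0, 0.112]}, {"fingers": -1, "linear": [0.0008, -0.0019, 0], "dr": [0, 0, 0.112]}, {"fingers": -1, "linear": [0.0008, -0.0019, 0], "dr": [0, 0, 0.112]}, {"fingers": -1, "linear": [0.0008, -0.0019, 0], "dr": [0, 0, 0.112]}, {"fingers": -1, "linear": [0, 0, 0], "dr": [0, 0, 0]}, {"fingers": -1, "linear": [0, 0, 0], "dr": [0, 0, 0]}]}}

```text
time: 14.6
tool_pos: [0.5178, -0.1042, 0.1514]
tcp_rot: [-0.0, 0.939, 0.344, -0.0]
ft_force: [0.1, 0.5, -5.1]
finger_gap: 0.0138
grip_force: 30.0
```

Run:
```python
from h import *
s=arm.read_state(); a=arm.camera("wrist"); cv2.imwrite("pics/w4.png",a[:,:,::-1])
W=yaw(s["tcp_rot"]);print(s["tool_pos"],np.degrees(np.arctan2(W[1,0],W[0,0])))
```

```text
[ 0.51779358 -0.10423032  0.15144252] 40.23109311085845
```

View pics/w4.png

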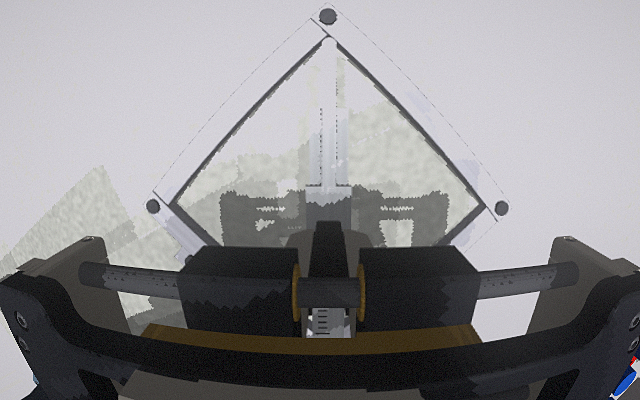

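The FL corner is at (329,37), in line with the runner nose, and the rule sits over the second diagonal.

{"fn": "send_rows", "kwargs": {"steps": [{"fingers": -1, "linear": [0, 0, -0.015], "dr": [0, 0, 0]}, {"fingers": -1, "linear": [0, 0, -0.015], "dr": [0, 0, 0]}, {"fingers": -1, "linear": [0, 0, -0.01], "dr": [0, 0, 0]}, {"fingers": -1, "linear": [0, 0, -0.006], "dr": [0, 0, 0]}, {"fingers": -1, "linear": [0, 0, -0.003], "dr": [0, 0, 0]}, {"fingers": -1, "linear": [0, 0, -0.0012], "dr": [0, 0, 0]}, {"fingers": -1, "linear": [0, 0, 0], "dr": [0, 0, 0]}, {"fingers": -1, "linear": [-0.0023, -0.0019, 0], "dr": [0, 0, 0]}, {"fingers": -1, "linear": [-0.0031, -0.0026, 0], "dr": [0, 0, 0]}, {"fingers": -1, "linear": [-0.0023, -0.0019, 0], "dr": [0, 0, 0]}, {"fingers": -1, "linear": [-0.0015, -0.0013, 0], "dr": [0, 0, 0]}, {"fingers": -1, "linear": [-0.0008, -0.0006, 0], "dr": [0, 0, 0]}]}}

```text
time: 15.65
tool_pos: [0.5076, -0.1128, 0.1012]
tcp_rot: [0.0, 0.938, 0.345, 0.0]
ft_force: [-0.2, -1.0, -4.4]
finger_gap: 0.014
grip_force: 30.0
```

{"fn": "send_rows", "kwargs": {"steps": [{"fingers": -1, "linear": [0, 0, -0.0005], "dr": [0, 0, 0]}, {"fingers": -1, "linear": [-0.0008, -0.0006, 0], "dr": [0, 0, 0]}, {"fingers": -1, "linear": [-0.0008, -0.0006, 0], "dr": [0, 0, 0]}, {"fingers": -1, "linear": [-0.0008, -0.0006, 0], "dr": [0, 0, 0]}]}}

```text
time: 15.98
tool_pos: [0.5058, -0.1142, 0.101]
tcp_rot: [0.0, 0.938, 0.346, 0.0]
ft_force: [-0.1, 1.3, 1.0]
finger_gap: 0.0137
grip_force: 30.0
```

{"fn": "send_rows", "kwargs": {"steps": [{"fingers": -1, "linear": [-0.0008, -0.0006, 0], "dr": [0, 0, 0]}, {"fingers": -1, "linear": [-0.0008, -0.0006, 0], "dr": [0, 0, 0]}, {"fingers": -1, "linear": [-0.0008, -0.0006, 0], "dr": [0, 0, 0]}]}}

```text
time: 16.23
tool_pos: [0.5039, -0.116, 0.101]
tcp_rot: [0.001, 0.938, 0.346, 0.001]
ft_force: [2.8, 3.3, 1.5]
finger_gap: 0.014
grip_force: 30.0
```

{"fn": "send_rows", "kwargs": {"steps": [{"fingers": -1, "linear": [-0.0008, -0.0006, 0], "dr": [0, 0, 0]}, {"fingers": -1, "linear": [0, 0, 0], "dr": [0, 0, 0]}]}}

```text
time: 16.4
tool_pos: [0.5034, -0.1165, 0.101]
tcp_rot: [0.0, 0.938, 0.345, 0.001]
ft_force: [5.0, 4.0, 0.4]
finger_gap: 0.0138
grip_force: 30.0
```

{"fn": "send_rows", "kwargs": {"steps": [{"fingers": -1, "linear": [-0.0004, -0.0003, 0], "dr": [0, 0, 0]}, {"fingers": -1, "linear": [0, 0, 0], "dr": [0, 0, 0]}]}}

```text
time: 16.57
tool_pos: [0.5033, -0.1166, 0.101]
tcp_rot: [0.0, 0.939, 0.345, 0.002]
ft_force: [5.9, 5.9, -0.3]
finger_gap: 0.0138
grip_force: 30.0
```

{"fn": "send_rows", "kwargs": {"steps": [{"fingers": -1, "linear": [0, 0, 0], "dr": [0, 0, 0]}, {"fingers": -1, "linear": [0, 0, 0], "dr": [0, 0, 0]}, {"fingers": -1, "linear": [0, 0, 0], "dr": [0, 0, 0]}, {"fingers": -1, "linear": [0.0015, 0.0013, 0], "dr": [0, 0, 0]}, {"fingers": -1, "linear": [0.0038, 0.0032, 0], "dr": [0, 0, 0]}, {"fingers": -1, "linear": [0.0038, 0.0032, 0], "dr": [0, 0, 0]}, {"fingers": -1, "linear": [0.0038, 0.0032, 0], "dr": [0, 0, 0]}, {"fingers": -1, "linear": [0.0038, 0.0032, 0], "dr": [0, 0, 0]}, {"fingers": -1, "linear": [0.0038, 0.0032, 0], "dr": [0, 0, 0]}, {"fingers": -1, "linear": [0.0023, 0.0019, 0], "dr": [0, 0, 0]}, {"fingers": -1, "linear": [0.0008, 0.0006, 0], "dr": [0, 0, 0]}, {"fingers": -1, "linear": [0, 0, 0], "dr": [0, 0, 0]}]}}

```text
time: 17.57
tool_pos: [0.5266, -0.097, 0.101]
tcp_rot: [0.001, 0.938, 0.346, 0.001]
ft_force: [2.6, -0.9, 5.0]
finger_gap: 0.0135
grip_force: 30.0
```

{"fn": "send_rows", "kwargs": {"steps": [{"fingers": -1, "linear": [0.0008, 0.0006, 0.0002], "dr": [0, 0, 0]}, {"fingers": -1, "linear": [0.0008, 0.0006, 0], "dr": [0, 0, 0]}, {"fingers": -1, "linear": [0.0008, 0.0006, 0], "dr": [0, 0, 0]}, {"fingers": -1, "linear": [0.0004, 0.0003, 0], "dr": [0, 0, 0]}]}}

```text
time: 17.9
tool_pos: [0.5287, -0.0951, 0.101]
tcp_rot: [0.0, 0.938, 0.346, 0.0]
ft_force: [1.1, -3.8, 5.9]
finger_gap: 0.0144
grip_force: 30.0
```

{"fn": "send_rows", "kwargs": {"steps": [{"fingers": -1, "linear": [0.0005, -0.0006, 0], "dr": [0, 0, -0.006]}, {"fingers": -1, "linear": [0.0004, 0.0003, 0], "dr": [0, 0, 0]}, {"fingers": -1, "linear": [0, 0, 0], "dr": [0, 0, 0]}]}}

```text
time: 18.15
tool_pos: [0.5288, -0.0952, 0.101]
tcp_rot: [-0.0, 0.939, 0.343, -0.001]
ft_force: [-0.9, -1.9, 7.7]
finger_gap: 0.0138
grip_force: 30.0
```

{"fn": "send_rows", "kwargs": {"steps": [{"fingers": -1, "linear": [0.0004, 0.0003, 0.0003], "dr": [0, 0, 0]}, {"fingers": -1, "linear": [0, 0, 0], "dr": [0, 0, 0]}]}}

```text
time: 18.32
tool_pos: [0.5289, -0.0951, 0.101]
tcp_rot: [-0.0, 0.939, 0.343, -0.001]
ft_force: [-3.2, -3.7, 5.9]
finger_gap: 0.0137
grip_force: 30.0
```

{"fn": "send_rows", "kwargs": {"steps": [{"fingers": -1, "linear": [0.0002, 0.0002, 0], "dr": [0, 0, 0]}, {"fingers": -1, "linear": [0, 0, 0], "dr": [0, 0, 0]}, {"fingers": -1, "linear": [0, 0, 0], "dr": [0, 0, 0]}, {"fingers": -1, "linear": [0, 0, 0], "dr": [0, 0, 0]}, {"fingers": -1, "linear": [0, 0, 0], "dr": [0, 0, 0]}]}}

```text
time: 18.73
tool_pos: [0.529, -0.0951, 0.101]
tcp_rot: [-0.0, 0.939, 0.343, -0.001]
ft_force: [-2.8, -4.5, 6.3]
finger_gap: 0.0142
grip_force: 30.0
```

{"fn": "send_rows", "kwargs": {"steps": [{"fingers": -1, "linear": [-0.0022, -0.0019, 0], "dr": [0, 0, 0]}, {"fingers": -1, "linear": [-0.0038, -0.0032, 0], "dr": [0, 0, 0]}, {"fingers": -1, "linear": [-0.0038, -0.0032, 0], "dr": [0, 0, 0]}, {"fingers": -1, "linear": [-0.0038, -0.0032, 0], "dr": [0, 0, 0]}, {"fingers": -1, "linear": [-0.0038, -0.0032, 0], "dr": [0, 0, 0]}, {"fingers": -1, "linear": [-0.0038, -0.0032, 0], "dr": [0, 0, 0]}, {"fingers": -1, "linear": [-0.003, -0.0025, 0], "dr": [0, 0, 0]}, {"fingers": -1, "linear": [0, 0, 0], "dr": [0, 0, 0]}]}}

```text
time: 19.4
tool_pos: [0.5046, -0.1156, 0.101]
tcp_rot: [-0.0, 0.939, 0.343, -0.0]
ft_force: [-1.2, 0.7, 4.2]
finger_gap: 0.0139
grip_force: 30.0
```

{"fn": "send_rows", "kwargs": {"steps": [{"fingers": -1, "linear": [0, 0, 0.01], "dr": [0, 0, 0]}, {"fingers": -1, "linear": [0, 0, 0.02], "dr": [0, 0, 0]}, {"fingers": -1, "linear": [0, 0, 0.02], "dr": [0, 0, 0]}, {"fingers": -1, "linear": [0.0009, 0.0018, 0], "dr": [0, 0, -0.112]}, {"fingers": -1, "linear": [0.0009, 0.0018, 0], "dr": [0, 0, -0.112]}, {"fingers": -1, "linear": [0.0009, 0.0018, 0], "dr": [0, 0, -0.112]}, {"fingers": -1, "linear": [0.0009, 0.0018, 0], "dr": [0, 0, -0.112]}, {"fingers": -1, "linear": [0.0009, 0.0018, 0], "dr": [0, 0, -0.112]}, {"fingers": -1, "linear": [0.0009, 0.0018, 0], "dr": [0, 0, -0.112]}, {"fingers": -1, "linear": [0.0009, 0.0018, 0], "dr": [0, 0, -0.112]}, {"fingers": -1, "linear": [0.0009, 0.0018, 0], "dr": [0, 0, -0.112]}, {"fingers": -1, "linear": [0.0009, 0.0018, 0], "dr": [0, 0, -0.112]}, {"fingers": -1, "linear": [0.0009, 0.0018, 0], "dr": [0, 0, -0.112]}, {"fingers": -1, "linear": [0.0009, 0.0018, 0], "dr": [0, 0, -0.112]}, {"fingers": -1, "linear": [0.0009, 0.0018, 0], "dr": [0, 0, -0.112]}, {"fingers": -1, "linear": [0.0009, 0.0018, 0], "dr": [0, 0, -0.112]}, {"fingers": -1, "linear": [0.0009, 0.0018, 0], "dr": [0, 0, -0.11]}, {"fingers": -1, "linear": [0, 0, 0], "dr": [0, 0, 0]}, {"fingers": -1, "linear": [0, 0, 0], "dr": [0, 0, 0]}]}}

```text
time: 20.98
tool_pos: [0.5174, -0.0896, 0.1504]
tcp_rot: [0.0, 0.908, -0.418, -0.001]
ft_force: [0.2, 0.6, -5.5]
finger_gap: 0.0139
grip_force: 30.0
```

{"fn": "send_rows", "kwargs": {"steps": [{"fingers": -1, "linear": [-0.0005, -0.0004, -0.015], "dr": [0, 0, -0.002]}, {"fingers": -1, "linear": [0, 0, -0.015], "dr": [0, 0, 0]}, {"fingers": -1, "linear": [0, 0, -0.01], "dr": [0, 0, 0]}, {"fingers": -1, "linear": [0, 0, -0.006], "dr": [0, 0, 0]}, {"fingers": -1, "linear": [0, 0, -0.003], "dr": [0, 0, 0]}, {"fingers": -1, "linear": [0, 0, -0.0008], "dr": [0, 0, 0]}, {"fingers": -1, "linear": [0, 0, 0], "dr": [0, 0, 0]}, {"fingers": -1, "linear": [-0.0026, 0.003, 0], "dr": [0, 0, 0]}, {"fingers": -1, "linear": [-0.0026, 0.003, 0], "dr": [0, 0, 0]}, {"fingers": -1, "linear": [-0.0026, 0.003, 0], "dr": [0, 0, 0]}, {"fingers": -1, "linear": [-0.0019, 0.0023, 0], "dr": [0, 0, 0]}, {"fingers": -1, "linear": [-0.0013, 0.0015, 0], "dr": [0, 0, 0]}, {"fingers": -1, "linear": [0, 0, 0], "dr": [0, 0, 0]}]}}

```text
time: 22.07
tool_pos: [0.5062, -0.0771, 0.1014]
tcp_rot: [-0.0, 0.907, -0.42, -0.0]
ft_force: [0.4, 0.4, -4.2]
finger_gap: 0.014
grip_force: 30.0
```

{"fn": "send_rows", "kwargs": {"steps": [{"fingers": -1, "linear": [-0.0002, -0.0002, -0.0005], "dr": [0, 0, 0]}, {"fingers": -1, "linear": [-0.0007, 0.0008, 0], "dr": [0, 0, 0]}, {"fingers": -1, "linear": [-0.0007, 0.0008, 0], "dr": [0, 0, 0]}, {"fingers": -1, "linear": [0, 0, 0], "dr": [0, 0, 0]}]}}

```text
time: 22.4
tool_pos: [0.5054, -0.0763, 0.1011]
tcp_rot: [-0.0, 0.907, -0.421, 0.0]
ft_force: [0.5, 0.9, -1.7]
finger_gap: 0.0138
grip_force: 30.0
```

{"fn": "send_rows", "kwargs": {"steps": [{"fingers": -1, "linear": [-0.0007, 0.0008, -0.0002], "dr": [0, 0, 0]}, {"fingers": -1, "linear": [-0.0007, 0.0008, 0], "dr": [0, 0, 0]}, {"fingers": -1, "linear": [0, 0, 0], "dr": [0, 0, 0]}]}}

```text
time: 22.65
tool_pos: [0.5043, -0.075, 0.101]
tcp_rot: [0.0, 0.907, -0.421, 0.001]
ft_force: [2.5, -1.1, -0.1]
finger_gap: 0.0135
grip_force: 30.0
```

{"fn": "send_rows", "kwargs": {"steps": [{"fingers": -1, "linear": [-0.0007, 0.0008, 0], "dr": [0, 0, 0]}, {"fingers": -1, "linear": [-0.0003, 0.0004, 0], "dr": [0, 0, 0]}, {"fingers": -1, "linear": [0, 0, 0], "dr": [0, 0, 0]}]}}

```text
time: 22.9
tool_pos: [0.5038, -0.0743, 0.1011]
tcp_rot: [0.0, 0.907, -0.42, 0.002]
ft_force: [2.3, -4.9, -1.7]
finger_gap: 0.014
grip_force: 30.0
```

{"fn": "send_rows", "kwargs": {"steps": [{"fingers": -1, "linear": [-0.0007, 0, 0], "dr": [0, 0, 0]}, {"fingers": -1, "linear": [0, 0, 0], "dr": [0, 0, 0]}, {"fingers": -1, "linear": [0, 0, 0], "dr": [0, 0, 0]}]}}

```text
time: 23.15
tool_pos: [0.5034, -0.0744, 0.1012]
tcp_rot: [0.0, 0.907, -0.421, 0.002]
ft_force: [3.2, -4.7, -0.9]
finger_gap: 0.0138
grip_force: 30.0
```

{"fn": "send_rows", "kwargs": {"steps": [{"fingers": -1, "linear": [-0.0006, 0, 0], "dr": [0, 0, 0]}, {"fingers": -1, "linear": [0, 0, 0], "dr": [0, 0, 0]}, {"fingers": -1, "linear": [0, 0, 0], "dr": [0, 0, 0]}]}}

```text
time: 23.4
tool_pos: [0.5028, -0.0743, 0.1011]
tcp_rot: [0.0, 0.907, -0.421, 0.002]
ft_force: [3.5, -4.2, -1.3]
finger_gap: 0.0141
grip_force: 30.0
```

{"fn": "send_rows", "kwargs": {"steps": [{"fingers": -1, "linear": [-0.0006, 0, 0], "dr": [0, 0, 0]}, {"fingers": -1, "linear": [0, 0, 0], "dr": [0, 0, 0]}, {"fingers": -1, "linear": [0, 0, 0], "dr": [0, 0, 0]}]}}

```text
time: 23.65
tool_pos: [0.5024, -0.0744, 0.1012]
tcp_rot: [0.0, 0.907, -0.421, 0.002]
ft_force: [4.4, -4.4, -1.8]
finger_gap: 0.0142
grip_force: 30.0
```

{"fn": "send_rows", "kwargs": {"steps": [{"fingers": -1, "linear": [-0.0006, 0, 0], "dr": [0, 0, 0]}, {"fingers": -1, "linear": [0, 0, 0], "dr": [0, 0, 0]}, {"fingers": -1, "linear": [0, 0, 0], "dr": [0, 0, 0]}]}}

```text
time: 23.9
tool_pos: [0.5021, -0.0745, 0.1013]
tcp_rot: [-0.0, 0.907, -0.421, 0.003]
ft_force: [5.4, -5.3, -2.2]
finger_gap: 0.0139
grip_force: 30.0
```

{"fn": "send_rows", "kwargs": {"steps": [{"fingers": -1, "linear": [0, 0, 0], "dr": [0, 0, 0]}, {"fingers": -1, "linear": [0, 0, 0], "dr": [0, 0, 0]}, {"fingers": -1, "linear": [0.002, -0.0018, 0], "dr": [0, 0, 0]}, {"fingers": -1, "linear": [0.0039, -0.0046, 0], "dr": [0, 0, 0]}, {"fingers": -1, "linear": [0.0039, -0.0046, 0], "dr": [0, 0, 0]}, {"fingers": -1, "linear": [0.0039, -0.0046, 0], "dr": [0, 0, 0]}, {"fingers": -1, "linear": [0.0039, -0.0046, 0], "dr": [0, 0, 0]}, {"fingers": -1, "linear": [0.0039, -0.0046, 0], "dr": [0, 0, 0]}, {"fingers": -1, "linear": [0.0026, -0.003, 0], "dr": [0, 0, 0]}, {"fingers": -1, "linear": [0.0013, -0.0015, 0], "dr": [0, 0, 0]}, {"fingers": -1, "linear": [0, 0, 0], "dr": [0, 0, 0]}]}}

```text
time: 24.82
tool_pos: [0.5265, -0.1036, 0.101]
tcp_rot: [-0.0, 0.907, -0.421, 0.001]
ft_force: [1.1, 0.0, 5.5]
finger_gap: 0.0136
grip_force: 30.0
```

{"fn": "send_rows", "kwargs": {"steps": [{"fingers": -1, "linear": [0.0007, 0.0006, 0.0003], "dr": [0, 0, 0.0075]}, {"fingers": -1, "linear": [0.0007, -0.0008, 0], "dr": [0, 0, 0]}, {"fingers": -1, "linear": [0.0007, -0.0008, 0], "dr": [0, 0, 0]}, {"fingers": -1, "linear": [0, 0, 0], "dr": [0, 0, 0]}]}}

```text
time: 25.15
tool_pos: [0.5275, -0.1043, 0.101]
tcp_rot: [0.0, 0.909, -0.417, -0.0]
ft_force: [-1.1, -1.7, 5.7]
finger_gap: 0.0139
grip_force: 30.0
```

{"fn": "send_rows", "kwargs": {"steps": [{"fingers": -1, "linear": [0.0004, -0.0005, 0.0006], "dr": [0, 0, 0]}, {"fingers": -1, "linear": [0.0004, -0.0005, 0], "dr": [0, 0, 0]}, {"fingers": -1, "linear": [0, 0, 0], "dr": [0, 0, 0]}]}}

```text
time: 25.4
tool_pos: [0.5281, -0.1048, 0.101]
tcp_rot: [0.0, 0.909, -0.417, -0.001]
ft_force: [-2.0, -0.1, 0.1]
finger_gap: 0.0138
grip_force: 30.0
```

{"fn": "send_rows", "kwargs": {"steps": [{"fingers": -1, "linear": [0.0003, -0.0007, 0], "dr": [0, 0, 0]}, {"fingers": -1, "linear": [0, 0, 0], "dr": [0, 0, 0]}, {"fingers": -1, "linear": [0, 0, 0], "dr": [0, 0, 0]}]}}

```text
time: 25.65
tool_pos: [0.5286, -0.1053, 0.1011]
tcp_rot: [-0.0, 0.909, -0.417, -0.0]
ft_force: [1.1, 0.9, -2.2]
finger_gap: 0.0135
grip_force: 30.0
```

{"fn": "send_rows", "kwargs": {"steps": [{"fingers": -1, "linear": [0.0004, -0.0005, 0], "dr": [0, 0, 0]}, {"fingers": -1, "linear": [0.0002, -0.0003, 0], "dr": [0, 0, 0]}, {"fingers": -1, "linear": [0, 0, 0], "dr": [0, 0, 0]}]}}

```text
time: 25.9
tool_pos: [0.5291, -0.1059, 0.1011]
tcp_rot: [-0.0, 0.909, -0.417, -0.001]
ft_force: [-0.3, 2.4, -3.3]
finger_gap: 0.0136
grip_force: 30.0
```

{"fn": "send_rows", "kwargs": {"steps": [{"fingers": -1, "linear": [0.0006, -0.0004, 0], "dr": [0, 0, 0]}, {"fingers": -1, "linear": [0, 0, 0], "dr": [0, 0, 0]}, {"fingers": -1, "linear": [0, 0, 0], "dr": [0, 0, 0]}]}}

```text
time: 26.15
tool_pos: [0.5293, -0.1061, 0.1011]
tcp_rot: [-0.0, 0.909, -0.417, -0.001]
ft_force: [-2.6, 2.7, -3.6]
finger_gap: 0.0141
grip_force: 30.0
```

{"fn": "send_rows", "kwargs": {"steps": [{"fingers": -1, "linear": [0.0002, -0.0002, -0.0002], "dr": [0, 0, 0]}, {"fingers": -1, "linear": [0, 0, 0], "dr": [0, 0, 0]}, {"fingers": -1, "linear": [0, 0, 0], "dr": [0, 0, 0]}, {"fingers": -1, "linear": [0, 0, 0], "dr": [0, 0, 0]}, {"fingers": -1, "linear": [0, 0, 0], "dr": [0, 0, 0]}, {"fingers": -1, "linear": [-0.0004, 0.0004, -0.0002], "dr": [0, 0, 0]}, {"fingers": -1, "linear": [0, 0, 0], "dr": [0, 0, 0]}, {"fingers": -0.6, "linear": [0, 0, 0], "dr": [0, 0, 0]}, {"fingers": -0.4, "linear": [0, 0, 0], "dr": [0, 0, 0]}, {"fingers": -0.2, "linear": [0, 0, 0], "dr": [0, 0, 0]}, {"fingers": 0, "linear": [0, 0, 0], "dr": [0, 0, 0]}, {"fingers": 0, "linear": [0, 0, 0], "dr": [0, 0, 0]}, {"fingers": 0, "linear": [0, 0, 0], "dr": [0, 0, 0]}, {"fingers": 0, "linear": [0, 0, 0], "dr": [0, 0, 0]}]}}

```text
time: 27.32
tool_pos: [0.5299, -0.1065, 0.1012]
tcp_rot: [0.0, 0.909, -0.417, 0.0]
ft_force: [-0.4, 0.1, 0.3]
finger_gap: 0.0459
grip_force: 0.0
```

{"fn": "send_rows", "kwargs": {"steps": [{"fingers": 0, "linear": [0, 0, 0.01], "dr": [0, 0, 0]}, {"fingers": 0, "linear": [0, 0, 0.02], "dr": [0, 0, 0]}, {"fingers": 0, "linear": [0, 0, 0.025], "dr": [0, 0, 0]}, {"fingers": 0, "linear": [0, 0, 0], "dr": [0, 0, 0]}, {"fingers": 0, "linear": [0, 0, 0], "dr": [0, 0, 0]}]}}

```text
time: 27.73
tool_pos: [0.5308, -0.1068, 0.1581]
tcp_rot: [-0.0, 0.909, -0.417, 0.002]
ft_force: [-0.1, -0.1, -0.6]
finger_gap: 0.0464
grip_force: 0.0
```

Run:
```python
from h import *
s=arm.read_state(); np.savez("fr.npz",p=s["tool_pos"],q=s["tcp_rot"],a=arm.camera("wrist")); print(s["tool_pos"])
```

```text
[ 0.53080236 -0.10680902  0.1580973 ]
```

{"fn": "send_rows", "kwargs": {"steps": [{"fingers": 0, "linear": [-0.02, 0.023, 0], "dr": [0, 0, 0]}, {"fingers": 0, "linear": [-0.022, 0.026, 0], "dr": [0, 0, 0]}, {"fingers": 0, "linear": [-0.022, 0.026, 0], "dr": [0, 0, 0]}, {"fingers": 0, "linear": [-0.022, 0.026, 0], "dr": [0, 0, 0]}, {"fingers": 0, "linear": [-0.022, 0.026, 0], "dr": [0, 0, 0]}, {"fingers": 0, "linear": [-0.008, 0.01, 0], "dr": [0, 0, 0]}, {"fingers": 0, "linear": [0, 0, 0], "dr": [0, 0, 0]}, {"fingers": 0, "linear": [0, 0, 0], "dr": [0, 0, 0]}, {"fingers": 0, "linear": [0, 0, 0], "dr": [0, 0, 0]}]}}

```text
time: 28.53
tool_pos: [0.415, 0.0299, 0.1561]
tcp_rot: [-0.0, 0.909, -0.417, 0.001]
ft_force: [-0.2, -0.5, 0.3]
finger_gap: 0.0468
grip_force: 0.0
```

Run:
```python
from h import *
s=arm.read_state(); print(s["tool_pos"]); a=arm.camera("wrist"); cv2.imwrite("pics/w5full.png",a[:,:,::-1])
f=np.load("fr.npz")["a"]
A=cv2.resize(f[0:90,280:380,::-1],(400,360),interpolation=cv2.INTER_CUBIC)
B=cv2.resize(a[110:210,270:390,::-1],(400,333),interpolation=cv2.INTER_CUBIC)
o=np.zeros((600,800,3),np.uint8);o[:360,:400]=A;o[:333,400:]=B;o[360:560,:320]=cv2.resize(a[:,:,::-1],(320,200))
cv2.imwrite("pics/w5.png",o)
```

```text
[0.41504735 0.02986485 0.15614958]
```

View pics/w5.png

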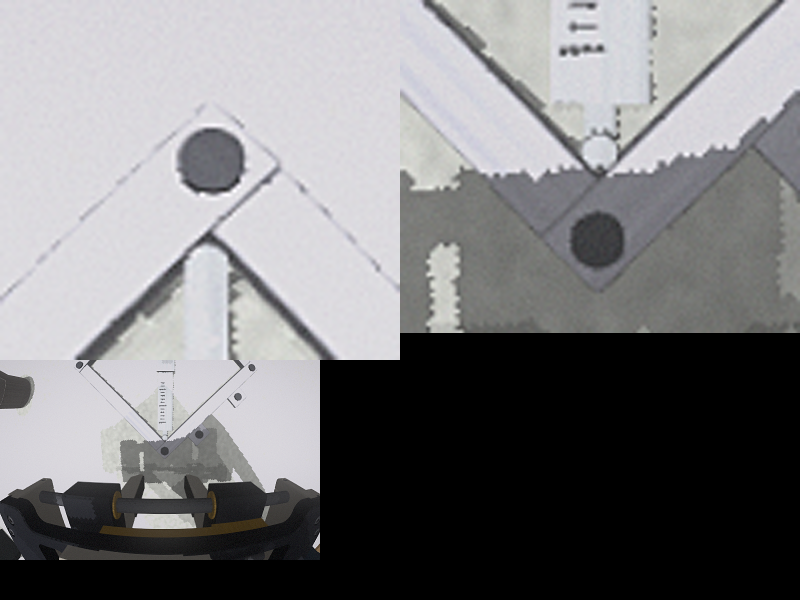

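The left crop shows the runner nose tucked into the FR corner at (208,245). The right crop shows the beam nose at (600,152), centred against both bars of NL. The arm is clear, so I'm handing in.

```bash
python3 -c "
from h import *
print(arm.sign_off())"
```

```text
the job is handed in; nothing more can be done
None
```

The frame is not square: the near-left–far-right diagonal reads about 258 mm and the near-right–far-left one about 250 mm; the rule lies let go in the longer one with both noses in its corners, and the job is handed in, but on the first pass the near-left nose probably sat about 1.5 mm off the near bar (256 mm then; 258 mm when I re-measured after the second diagonal, which I did not repeat).

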